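# Stand the tipped stain-remover bottle back up in its lane

### The job

The orange stain-remover bottle has tipped over in the tray on the washer lid. Stand it upright again, cap up, on the floor of the same lane, in the gap between the steel peg and the container at the other end of that lane. Leave the other containers standing where they are.

Things in the scene. Friction and masses are not known exactly. Their poses are not given: they have to be found in the camera images.
- bottle: Orange round bottle, 140 long, about 0.2 kg: body 48 in diameter up to 104 from the base, then shoulder and neck (24 diameter), white cap 28 in diameter from 118 to 140. Pale label round the body. Origin: centre of its base; +z from base to cap. Starts lying along a lane of the tray, cap towards the tray's +y.
- tray: Fixed blue tray, 192 (x) by 400 (y), floor 4 thick. Origin: centre of underside, z up. Two lanes along y, 66 wide inside, centred at x = -59 and +59; an empty 44 wide channel between. Walls and dividers 4 thick, 24 high at the ends but slotted to 10 high where |y| is under 120 (heights from underside). Each lane has a fixed upright steel peg, 16 diameter, top at 64, at y = -145.
- front_lane (a point): Middle of the floor of the lane nearer the robot (tray x = -59, y = 0), on the floor's top surface; axes as the tray's.
- back_lane (a point): Middle of the floor of the lane farther from the robot (tray x = +59, y = 0), on the floor's top surface; axes as the tray's.
- tub: Green round tub with white lid, 52 in diameter, 78 high, standing in the lane that does not hold the bottle. Origin: centre of its base. Leave it alone.
- jar: Glass jar with steel lid, 57 in diameter, 62 high, standing at the +y end of one lane (about tray y = 160). Origin: centre of its base. Leave it alone.
- tin: Red tin with metal lid, 57 in diameter, 60 high, standing at the +y end of the other lane (about tray y = 160). Origin: centre of its base. Leave it alone.
- spray: White and blue spray bottle, 68 in diameter, 208 high, standing on the washer lid to the left of the tray. Origin: centre of its base. Leave it alone.
Not all that is in view belongs to the job. What is meant by the bottle is not pink or purple, and is the smaller of those in its own colour.

How it is judged:
At the end, for the whole second after the job is handed in: Bottle upright (within 4 degrees), at rest, base on the floor of the lane it lay in (the one without the tub), within 20 mm of its middle line, between peg and jar or tin. Tub, jar, tin and spray bottle upright, within 20 mm of their start (angle between bottle's own z axis and vertical below 0.07 rad and ((x of bottle in the frame of tray between 0.039 and 0.079 m and x of tub in the frame of tray below 0 m) or (x of bottle in the frame of tray between -0.079 and -0.039 m and x of tub in the frame of tray above 0 m)) and y of bottle in the frame of tray between -0.115 and 0.115 m and z of bottle in the frame of tray between 0 and 0.008 m and linear speed of bottle below 0.02 m/s and angular speed of bottle below 0.2 rad/s and distance of each of tub, jar, tin, spray from where it was at the start of the episode below 0.02 m and angle between each of tub, jar, tin, spray's own z axis and vertical below 0.1 rad); the robot touches nothing.
It fails at once if the tub is knocked over or pushed more than 30 mm (angle between tub's own z axis and vertical above 0.35 rad or distance of tub from where it was at the start of the episode above 0.03 m).
It fails at once if the jar is knocked over or pushed more than 30 mm (angle between jar's own z axis and vertical above 0.35 rad or distance of jar from where it was at the start of the episode above 0.03 m).
It fails at once if the tin is knocked over or pushed more than 30 mm (angle between tin's own z axis and vertical above 0.35 rad or distance of tin from where it was at the start of the episode above 0.03 m).
It fails at once if the spray is knocked over or pushed more than 30 mm (angle between spray's own z axis and vertical above 0.35 rad or distance of spray from where it was at the start of the episode above 0.03 m).
It also fails if it takes over 38 s, if anything falls off the work surface, if the arm or the gripper's body presses on something with over 40 N, if the wrist force passes 120 N, or if a joint passes its speed limit or range.

### The arm

A 7-joint arm with a two-finger parallel gripper is mounted at the origin on the work surface. World frame = base frame: x ahead of the robot, y to its left, z up, the work surface at z = 0. Lengths are in m, angles in rad, forces in N, time in s.
With the tool pointing down it reaches from about 0.35 to 0.9 m from the base axis. Payload 19.9 kg.
Tool frame: the origin (TCP) lies between the finger pads; the fingertips stand 19 mm ahead of it and the grasp point (between the pads) is the TCP; z points along the fingers, y is the direction in which the jaws open and shut (so a half turn about z gives the same grasp; the last joint's range is limited). The gripper opens to 94 mm and grips with 3 to 60 N. Pads are 16 mm wide; open, the fingers measure 119 mm over their backs; the gripper's body (75 mm by 177 mm) begins 78 mm behind the grasp point.
Start: joints at [-1.198, 0.417, -0.01, 1.614, 0.005, 1.111, -0.053], TCP at [0.251, 0.572, 0.224] pointing down, gripper open.
Joint ranges: [-2.81, 2.81], [-0.39, 2.02], [-1.27, 1.25], [0.06, 2.57], [-1.19, 4.33], [0.19, 2], [-2.82, 2.82]. Speed limits (rad/s): [1.89, 1.89, 2.39, 2.39, 3.01, 3.01, 3.01].

### API

Orientations are given as a 3x3 rotation matrix whose columns are the frame's x, y, z axes.
In Python, from rig import robot gives the robot as it stands. Calls block until the motion is done:
- robot.move_ptp(position, orientation): joint-space move of the TCP to a pose.
- robot.move_linear(position, velocity=0.15, frame=None, threshold=None): straight line of the TCP; frame=None keeps the orientation; velocity is the mean speed in m/s. With threshold (N) it stops when the force on the tool has changed by that much, and returns True; else False.
- robot.goto_joints(angles): joint-space move.
- robot.gripper_to(opening): finger opening in m; the grip force is fixed at half the most; returns when the fingers have stopped.
- robot.pause(seconds).
- robot.ik(position, orientation): joint angles nearest the present ones, or None.
- robot.get_state(): the state.
- robot.grab_frame(name): name is "side" or "top" or "wrist"; returns the picture (384x512x3 uint8, red, green, blue); there is no depth.
- robot.camera_info(name): a dict with "fx", "fy", "cx", "cy" (pixels), "dist" ([k1, k2, p1, p2, k3] as OpenCV has them; the pictures are not rectified), "rvec" (rotation vector, rad) and "tvec" (3), from world to camera coordinates, as OpenCV has them. Camera axes: x right, y down, z forward; pixel columns grow to the right and rows downward; lengths in m; the calibration is good to about 2 mm. A picture is of the moment at which its call begins: read the wrist's pose just before it. camera_info takes no time and is no camera call; for the wrist camera it gives the pose at the moment of the call.
A pose or a line that the arm cannot do raises robot.PlanningError and nothing moves.
- robot.sign_off(): hands the job in, once; it reports no verdict.
The state is a dict: "time": time; "qpos": joint angles; "joint_vel": joint speeds; "effort": joint torques, N m; "ee_pos": TCP position; "tool_rot": TCP orientation; "force": force on the tool from outside, world axes, zero at the start; "moment": the same for the moment, N m; "opening": finger opening in m.
Only numpy, scipy, OpenCV 4.12 (cv2) and the standard library are available. Lean on these libraries where they do the work, as an engineer would, in place of code of your own. Each camera call takes 0.05 s, during which the arm holds its last target. There are 200 camera calls.

## Working session

There is one attempt and no reset: what is moved stays moved. The work goes in short steps, each a Python script; the robot and the scene stay as the last script left them, time stands still between calls to the robot, and variables do not carry over. Pictures are saved under pics/ and viewed, about 8 in all and at most 12, crops included, and the job is handed in when it is done.

```bash
mkdir -p pics; ls
python3 - <<'E'
from rig import robot
import cv2
for n in ("top","side"):
    cv2.imwrite(f"pics/{n}0.png",cv2.resize(robot.grab_frame(n)[:,:,::-1],(800,600),interpolation=cv2.INTER_CUBIC))
    print(robot.camera_info(n))
s=robot.get_state();print(s["time"],s["tool_rot"],s["opening"])
E
```

```text
pics
{'fx': 359.70682076044454, 'fy': 359.70682076044454, 'cx': 248.5614835490628, 'cy': 185.7304596930902, 'dist': array([-0.11528558,  0.        ,  0.        ,  0.        ,  0.        ]), 'rvec': array([ 2.19945101, -2.17607059,  0.11717737]), 'tvec': array([0.05167724, 0.45667396, 1.01995311])}
{'fx': 492.98383693705813, 'fy': 492.98383693705813, 'cx': 263.9523361061764, 'cy': 183.0798857085521, 'dist': array([0.05350407, 0.        , 0.        , 0.        , 0.        ]), 'rvec': array([ 2.11162085, -0.46534426,  0.25000195]), 'tvec': array([-0.40095295,  0.20252699,  1.39892876])}
0.1 [[-9.15599019e-01  4.02092398e-01 -3.74841825e-04]
 [ 4.02092565e-01  9.15598434e-01 -1.03781355e-03]
 [-7.40923487e-05 -1.10094217e-03 -9.99999391e-01]] 0.09405716186731691
```

View pics/top0.png

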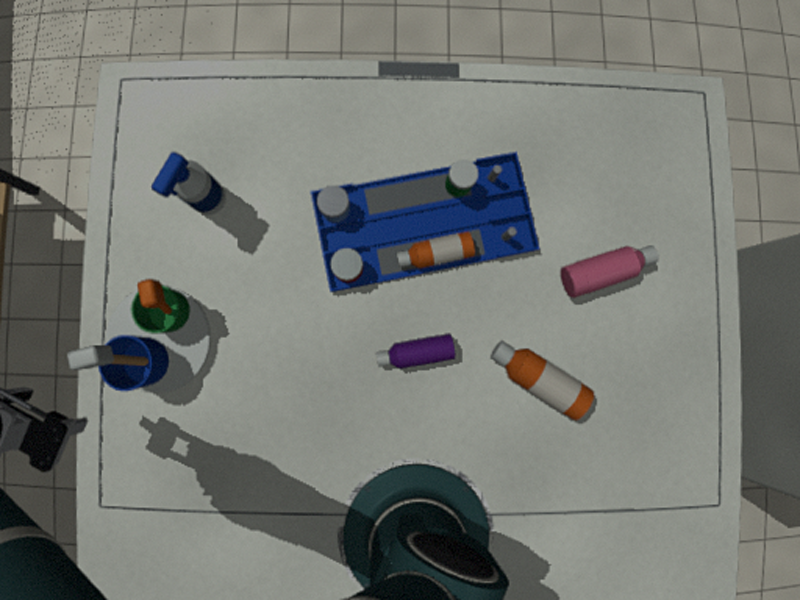

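View pics/side0.png

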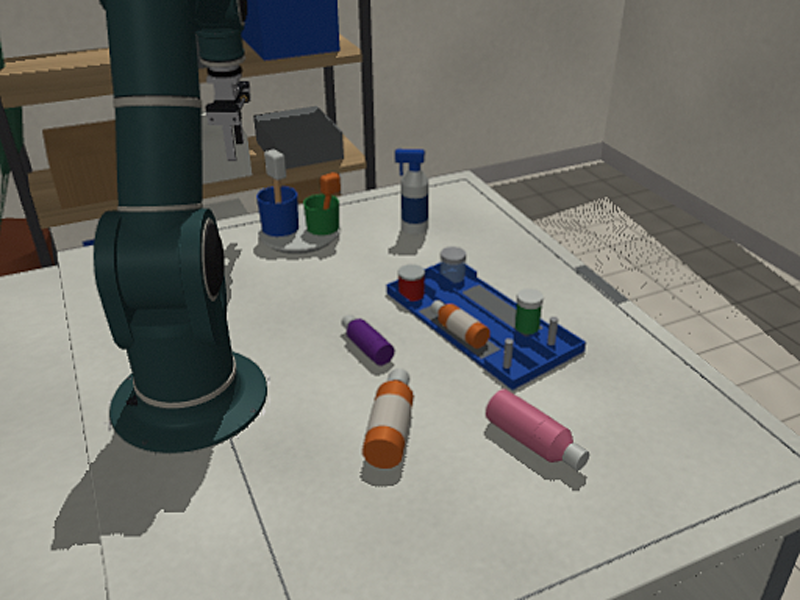

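The top view shows the tray corners at about (311,190), (517,153), (539,248) and (332,292). The orange bottle is in the front lane, from cap (398,259) to base (478,245). The tub is in the back lane near (462,175). The side view agrees.

My plan is to grip with the tool tilted 45° towards the cap side, then turn it 90° about the jaw axis.

```bash
cat > h.py <<'E'
import numpy as np, cv2
from rig import robot
def ray(ci,px,z):
    R=cv2.Rodrigues(ci["rvec"])[0]; K=np.array([[ci["fx"],0,ci["cx"]],[0,ci["fy"],ci["cy"]],[0,0,1]])
    u=cv2.undistortPoints(np.array(px,float).reshape(-1,1,2),K,ci["dist"]).reshape(-1,2)
    d=np.c_[u,np.ones(len(u))]@R; c=-R.T@ci["tvec"]
    return c+d*((z-c[2])/d[:,2])[:,None]
def frame(yaw,tilt,flip=1):
    # jaws along tray x; tilt>0: tool points down and to tray -y (body over the cap side)
    tx=np.array([np.cos(yaw),np.sin(yaw),0]); ty=np.array([-tx[1],tx[0],0])
    z=-np.sin(tilt)*ty-np.cos(tilt)*np.array([0,0,1.]); y=flip*tx
    return np.c_[np.cross(y,z),y,z]
E
python3 - <<'E'
from h import *
ci=robot.camera_info("top"); s=512/800
c=ray(ci,np.array([[311,190],[517,153],[539,248],[332,292]])*s,.024)
b=ray(ci,np.array([[398,259],[478,245]])*s,.028)
t=c.mean(0); print(c.round(3)); print("sides",np.linalg.norm(c-np.roll(c,-1,0),axis=1))
ty=(c[0]-c[1])+(c[3]-c[2]); yaw=np.arctan2(-ty[0],ty[1]); print("tray",t,yaw)
R=np.array([[np.cos(yaw),-np.sin(yaw)],[np.sin(yaw),np.cos(yaw)]])
print("bottle cap/base in tray",(b-t)[:,:2]@R, b)
g=b[1]+(b[0]-b[1])*.5; print("mid",g)
st=robot.get_state()["qpos"]
for f in (1,-1):
  for T in (0,30,45,60,-30,-45,-60):
    q=robot.ik([g[0],g[1],.15],frame(yaw,np.radians(T),f)); print(f,T,None if q is None else np.round(q,2))
E
```

```text
[[ 0.642  0.203  0.024]
 [ 0.722 -0.187  0.024]
 [ 0.539 -0.226  0.024]
 [ 0.451  0.16   0.024]]
sides [0.39862243 0.18761665 0.39573831 0.19608249]
tray [ 0.58856954 -0.0122754   0.024     ] 0.21207580151056607
bottle cap/base in tray [[-0.06274025  0.06654659]
 [-0.06630858 -0.08469521]] [[ 0.51322755  0.03957412  0.028     ]
 [ 0.54157399 -0.10903037  0.028     ]]
mid [ 0.52740077 -0.03472813  0.028     ]
1 0 [-0.47  0.38  0.59  1.94 -0.27  0.9   0.46]
1 30 [-0.75  0.41  0.55  2.02  0.43  0.83 -0.32]
1 45 [-0.92  0.53  0.62  2.03  0.63  0.9  -0.6 ]
1 60 [-1.08  0.72  0.72  2.02  0.71  0.96 -0.76]
1 -30 [-0.28  0.61  0.75  1.82 -0.83  1.36  1.05]
1 -45 [-0.17  0.76  0.77  1.75 -0.98  1.63  1.19]
1 -60 [-0.01  0.86  0.64  1.67 -1.05  1.82  1.24]
-1 0 [-0.82  0.57  1.09  1.95 -0.6   1.   -2.38]
-1 30 [-0.29  0.36 -0.01  2.    0.67  0.94  2.61]
-1 45 [-0.38  0.46 -0.05  2.01  0.91  1.11  2.31]
-1 60 [-0.43  0.59 -0.11  2.    1.08  1.32  2.1 ]
-1 -30 [-0.47  0.78  1.08  1.82 -1.01  1.53 -1.95]
-1 -45 [-0.34  0.94  1.08  1.75 -1.15  1.83 -1.82]
-1 -60 [-0.16  0.98  0.9   1.68 -1.17  1.98 -1.8 ]
```

Run:
```python
from h import *
yaw=.212
p=robot.get_state()["ee_pos"]
robot.move_linear([p[0],p[1],.36],velocity=.3)
F=frame(yaw,np.radians(30)); g=np.array([.527,-.035,.033])
robot.move_ptp(g-.2*F[:,2],F)
ci=robot.camera_info("wrist"); im=robot.grab_frame("wrist"); cv2.imwrite("pics/w1.png",cv2.resize(im[:,:,::-1],(800,600),interpolation=cv2.INTER_CUBIC))
np.save("w1.npy",ci,allow_pickle=True); s=robot.get_state(); print(s["time"],s["ee_pos"],s["force"])
```

```text
2.8667 [0.50610706 0.06364243 0.20631908] [ 0.95357537  0.08345169 -0.50279233]
```

View pics/w1.png

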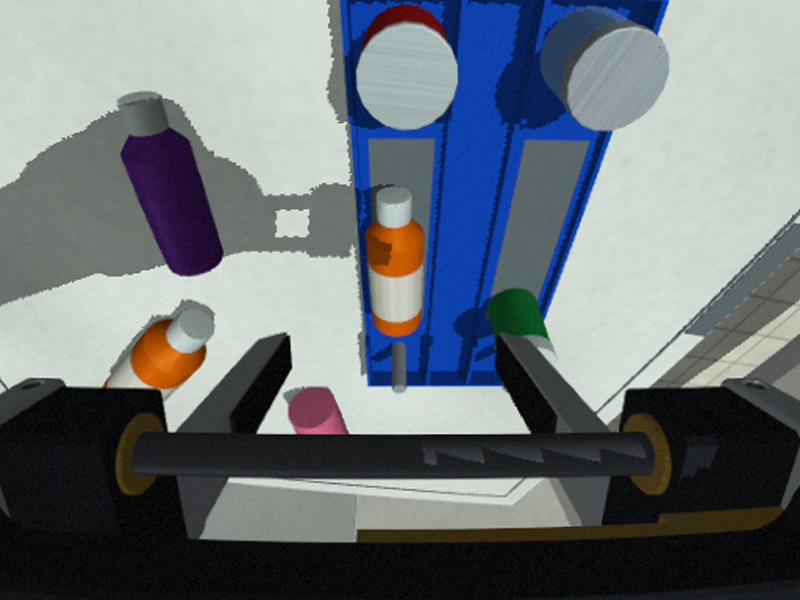

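Wrist view: the bottle is in the left (front) lane, with body edges at 369 and 425 at row 270, base edge at (397,335) and cap end at (393,188). The steel peg is at (399,365), and the red tin is at the far end of this lane.

Run:
```python
from h import *
ci=np.load("w1.npy",allow_pickle=True).item(); s=.64
a=ray(ci,np.array([[397,260],[397,320],[394,210]])*s,.028); b=ray(ci,np.array([[397,335]])*s,.052); c=ray(ci,np.array([[393,187]])*s,.014)
pt=ray(ci,np.array([[399,345],[400,389]])*s,.064)
e=ray(ci,np.array([[369,386],[501,386]])*s,.024)
fl=ray(ci,np.array([[369,140],[434,140],[520,140],[590,140]])*s,.004)
for n,v in dict(axis=a,base=b,cap=c,peg64=pt,edge=e,floor=fl).items(): print(n,v.round(4).tolist())
d=c[0]-b[0]; print("len",np.linalg.norm(d[:2]),"yaw",np.arctan2(-d[0],d[1]))
```

```text
axis [[0.529, -0.0241, 0.028], [0.546, -0.0999, 0.028], [0.5156, 0.0252, 0.028]]
base [[0.5447, -0.0947, 0.052]]
cap [[0.5123, 0.037, 0.014]]
peg64 [[0.5464, -0.0945, 0.064], [0.5639, -0.1664, 0.064]]
edge [[0.5399, -0.2282, 0.024], [0.6979, -0.1953, 0.024]]
floor [[0.4874, 0.0666, 0.004], [0.5352, 0.077, 0.004], [0.5988, 0.0914, 0.004], [0.6514, 0.1038, 0.004]]
len 0.13566170727977545 yaw 0.2410835178753593
```

Run:
```python
from h import *
yaw=.217; F=frame(yaw,np.radians(45)); g=np.array([.530,-.025,.034])
robot.move_ptp(g-.14*F[:,2],F)
robot.gripper_to(.08)
print("hit",robot.move_linear(g,velocity=.12,threshold=8))
s=robot.get_state(); print(s["time"],s["ee_pos"],s["force"])
robot.gripper_to(.03); s=robot.get_state(); print(s["opening"],s["force"])
if s["opening"]>.043:
    robot.move_linear([.531,-.025,.18],velocity=.12)
    s=robot.get_state(); print(s["time"],s["opening"],s["ee_pos"],s["force"])
    cv2.imwrite("pics/s2.png",cv2.resize(robot.grab_frame("side")[80:330,150:480,::-1],(792,600),interpolation=cv2.INTER_CUBIC))
```

```text
hit False
5.1083 [ 0.53022705 -0.02442168  0.03426775] [-0.19084759  0.52468435  0.59390965]
0.047421481579311336 [-0.7939489   1.15655084  0.46025295]
7.0833 0.04763629906792596 [ 0.53073616 -0.02507495  0.17943656] [-0.3677393  -0.23177    -2.16982375]
```

View pics/s2.png

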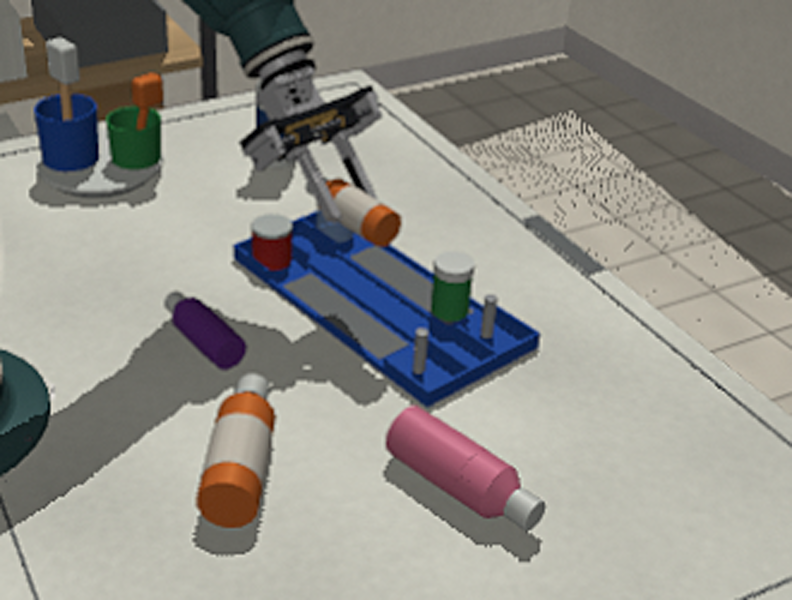

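The bottle is gripped (opening 47.6 mm) and held level above the tray. The containers haven't moved. Next I turn it.

Run:
```python
from h import *
yaw=.217; p=np.array([.531,-.025,.19])
robot.move_ptp(p,frame(yaw,0)); robot.move_ptp(p,frame(yaw,np.radians(-45)))
robot.move_linear([.531,-.03,.12],velocity=.12)
s=robot.get_state(); print(s["time"],s["opening"],s["ee_pos"],s["tool_rot"][:,2],s["force"])
cv2.imwrite("pics/s3.png",cv2.resize(robot.grab_frame("side")[80:330,150:480,::-1],(792,600),interpolation=cv2.INTER_CUBIC))
```

```text
9.6417 0.04751580304134177 [ 0.53122711 -0.02997325  0.12035304] [-0.15210449  0.69035303 -0.70730256] [ 0.46399191 -0.13938974 -3.3181074 ]
```

View pics/s3.png

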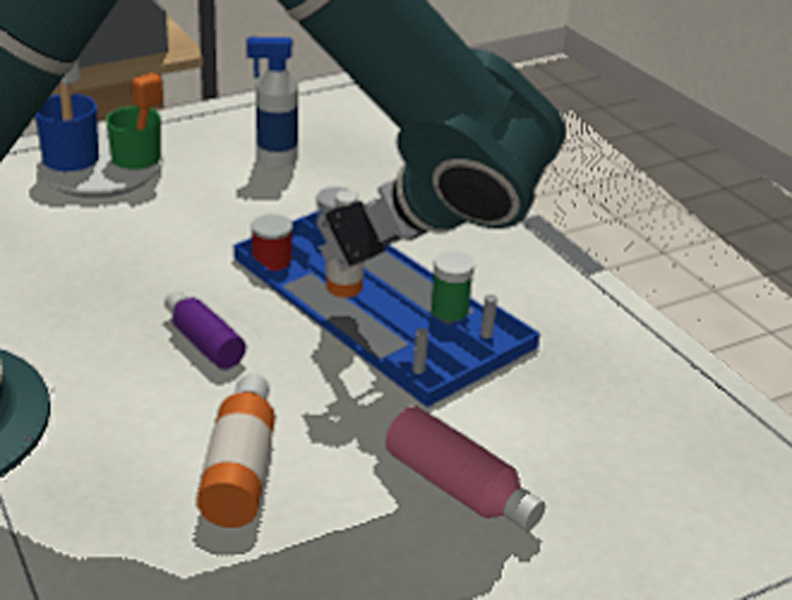

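The bottle is now upright above the lane and the arm is clear of the tub and peg. I'll lower it until it touches.

Run:
```python
from h import *
robot.move_linear([.531,-.03,.092],velocity=.08); robot.pause(.3)
hit=robot.move_linear([.531,-.03,.062],velocity=.02,threshold=5)
s=robot.get_state(); print(hit,s["time"],s["ee_pos"],s["force"],s["moment"])
cv2.imwrite("pics/s4.png",cv2.resize(robot.grab_frame("side")[130:280,230:430,::-1],(800,600),interpolation=cv2.INTER_CUBIC))
```

```text
True 11.3333 [ 0.53128934 -0.02988152  0.07692002] [ 3.42261929 -0.10310707  3.63193946] [-0.30106872 -0.59168485 -0.39735837]
```

View pics/s4.png

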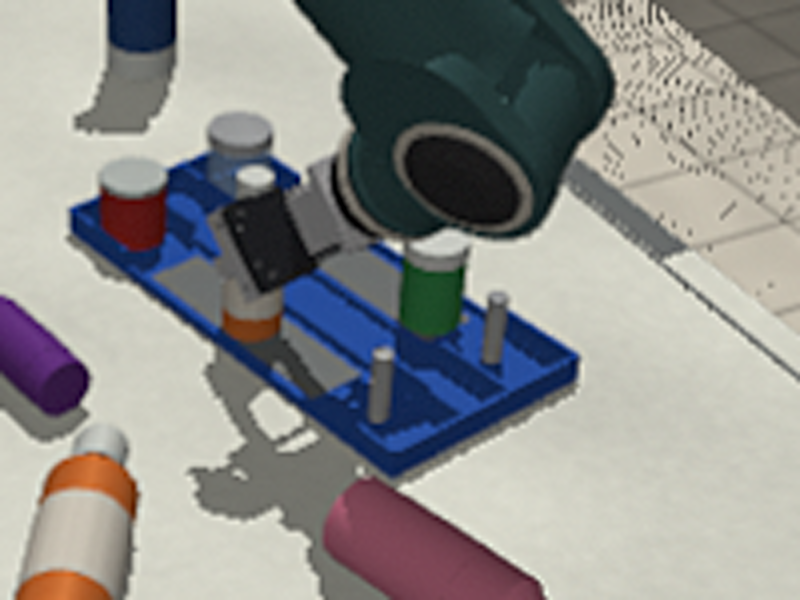

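Contact came at TCP z = 0.077, as expected for the base on the floor. Now I release and back out.

Run:
```python
from h import *
robot.gripper_to(.085); robot.pause(.3)
s=robot.get_state(); F=s["tool_rot"]; p=np.array(s["ee_pos"])
print(robot.move_linear(p-.13*F[:,2],velocity=.12))
q=p-.13*F[:,2]
robot.move_linear(q+[0,0,.12],velocity=.2)
robot.move_ptp([.40,.25,.40],frame(.217,0)); robot.pause(.3)
s=robot.get_state(); print(s["time"],s["ee_pos"],s["force"])
a=cv2.resize(robot.grab_frame("side")[130:280,200:400,::-1],(480,360),interpolation=cv2.INTER_CUBIC)
b=cv2.resize(robot.grab_frame("top")[80:200,80:360,::-1],(480,206),interpolation=cv2.INTER_CUBIC)
cv2.imwrite("pics/f.png",np.vstack([a,b]))
```

```text
False
16.25 [0.40031719 0.24962068 0.39971009] [-0.24398775 -0.32728575 -0.41655671]
```

View pics/f.png

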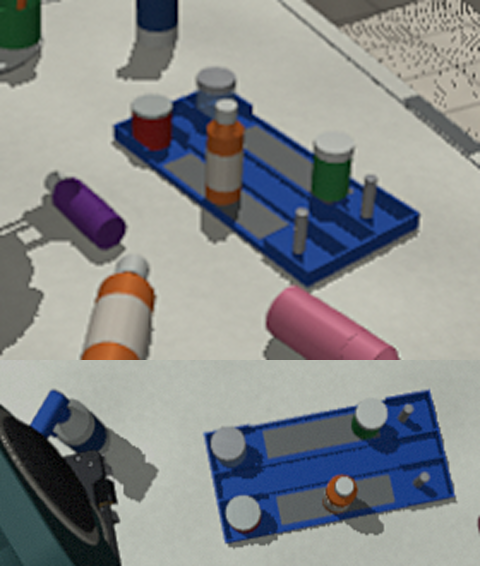

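The bottle stands upright in the front lane between peg and tin, with its cap at crop pixel (344,486). The other containers look unmoved. I'll check the numbers and hand in.

Run:
```python
from h import *
c=ray(robot.camera_info("top"),[[344*280/480+80,126*120/206+80]],.144)[0]
yaw=.213; d=c[:2]-[.5886,-.0123]; x=d@[np.cos(yaw),np.sin(yaw)]; y=d@[-np.sin(yaw),np.cos(yaw)]
print("cap in tray",x,y)
if abs(x+.059)<.015 and abs(y)<.1: robot.sign_off(); print("done",robot.get_state()["time"])
```

```text
cap in tray -0.05975534338528889 0.002496477733592341
the job is handed in; nothing more can be done
the job is handed in; nothing more can be done
```

The orange bottle is standing upright, cap up, in the front lane between the steel peg and the red tin. I handed the job in at about 16 s of the 38 s allowed.

I gripped the bottle with the tool tilted 45° towards its cap, lifted it and turned it 90° about the jaw axis. I then lowered it until it touched the floor, let go and moved the arm well clear.

- **Position:** in the last top picture the cap is at tray x = -60 mm, y = +2 mm. The lane's middle line is x = -59 mm.
- **Height:** the bottle touched down with the TCP at z = 0.077 m, against 0.076 m expected for the base flat on the lane floor.
- **Sideways force:** at touchdown the tool also showed about 3.4 N sideways. I didn't look into it, and the bottle stood straight once released.
- **Other containers:** the tub, jar, tin and spray bottle look upright and unmoved in the last pictures. I judged that by eye and did not measure it.

No check failed or disagreed.

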